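# Dose a dishwasher tablet into the middle measuring cup with the trigger dispenser

### The job

Stand the middle-sized of the three steel measuring cups on the dishwasher door centred under the spout of the tablet dispenser, then squeeze the dispenser's trigger all the way against its grip so that the tablet drops into the cup, and let the trigger spring back. Leave that cup standing there with the tablet in it; do not shift the other two cups and do not knock over the glasses.

Things in the scene. Friction and masses are not known exactly. Their poses are not given: they have to be found in the camera images.
- dispenser: fixed tablet dispenser. Origin on the surface below the spout's centre, z up. Clear upright tube (35 mm diameter, top 153 mm) over a round steel spout (35 mm, mouth 70 mm above the surface). Grey head behind: x 15..95, y -28..34, z 84..135 mm; post; foot from x = 40 mm, 8 mm thick. Black grip: 22 mm rod along +y at x 45, z 115 mm, to y 156; the trigger is on its -x side
- trigger (a joint): angle of the sprung trigger in rad: 0 released, 0.26 fully squeezed at its stop (about 7 N at the pad). It draws back the shutter under the tablet, which falls late in the stroke. Upright hinge at x 27, y 26 mm of the dispenser's frame
- trigger_pad (a point): middle of the trigger bar where it is squeezed, 72 mm from the hinge, 115 mm above the surface. The flat steel bar is 10 mm thick, 22 mm tall, 120 mm long; released it splays 0.26 rad from the grip and swings level towards it. The point's x axis is across the bar, towards the grip, y along the bar
- grip_mid (a point): point on the axis of the fixed grip beside the trigger pad, 115 mm above the surface, axes as the dispenser. Over both, from the grip's back to the trigger's front, is about 53 mm released and 34 mm squeezed; over 90 mm clear below
- tablet: white round dishwasher tablet, 23 mm diameter, 10 mm thick, lying in the clear tube of the dispenser; origin: centre of its underside
- cup_small: steel measuring cup, smallest of three: round bowl 48 mm across the rim, 34 mm tall, wall 2.5 mm, open top. Origin: centre of the underside, z up; its one handle points along its own -x: a level bar 13 mm wide, 6 mm thick, top 33 mm above the surface, from the bowl wall to 132 mm from the origin
- cup_middle: steel measuring cup, middle one of three: round bowl 60 mm across the rim, 42 mm tall, wall 2.5 mm, open top. Origin: centre of the underside, z up; its one handle points along its own -x: a level bar 13 mm wide, 6 mm thick, top 41 mm above the surface, from the bowl wall to 138 mm from the origin
- cup_large: steel measuring cup, largest of three: round bowl 74 mm across the rim, 51 mm tall, wall 2.5 mm, open top. Origin: centre of the underside, z up; its one handle points along its own -x: a level bar 13 mm wide, 6 mm thick, top 50 mm above the surface, from the bowl wall to 145 mm from the origin
- tumbler_a: glass tumbler standing mouth down, 73 mm diameter, 100 mm tall, a bystander at the back right; origin: centre of its underside
- tumbler_b: glass tumbler standing mouth down, 71 mm diameter, 82 mm tall, a bystander at the back; origin: centre of its underside
- tumbler_c: glass tumbler standing mouth down, 72 mm diameter, 106 mm tall, a bystander at the back left; origin: centre of its underside

How it is judged:
By the outcome, as a careful person would: the job done as asked, in the order asked, and still so for the second after the job is handed in, with the robot touching nothing.
It also fails if it takes over 54 s, if anything falls off the work surface, if the arm or the gripper's body presses on something with over 40 N, if the wrist force passes 120 N, or if a joint passes its speed limit or range.

### The arm

A 6-joint arm with a two-finger parallel gripper is mounted at the origin on a cart in front of the work surface, level with it; the furniture and walls round the work are solid. World frame = base frame: x ahead of the robot, y to its left, z up, the work surface at z = 0. Lengths are in m, angles in rad, forces in N, time in s.
With the tool pointing down it reaches from about 0.35 to 0.775 m from the base axis. Payload 5.5 kg.
Tool frame: the origin (TCP) lies at the very end of the fingers, on their centre line; the grasp point (between the pads) lies 19 mm behind it; z points along the fingers, y is the direction in which the jaws open and shut (so a half turn about z gives the same grasp; the last joint's range is limited). The gripper opens to 85 mm and grips with 20 to 120 N. Pads are 22 mm wide; open, the fingers measure 114 mm over their backs; the gripper's body (76 mm by 85 mm) begins 54 mm behind the grasp point. The pads swing forward as they close: fully open they stand 13 mm farther back than shut.
Start: joints at [1.195, 0.313, 0.046, 1.304, 0, 1.431], TCP at [0.134, 0.559, 0.231] pointing down, gripper open.
Joint ranges: [-2.76, 2.76], [-0.86, 1.69], [-1.03, 1.26], [-2.2, 2.34], [-1.47, 1.5], [-3.14, 3.14]. Speed limits (rad/s): [2.57, 2.57, 3.14, 3.14, 3.14, 3.14].

### API

Orientations are given as a unit quaternion [w, x, y, z].
In Python, from workcell import get_state, imaging, env, spotter gives the robot as it stands.
- The arm moves only by the tool play_rows, never from a script. Its argument "moves" is a list of rows, each an object with "claw": the finger opening in cm, from 0 to 8.54; "delta_pos": the shift along the tool's x, y, z in cm, a list of three; "twist": the turn about the tool's z in degrees. A call has 1 to 12 rows; each row is the pose to reach, as a shift and turn from the pose commanded when the call began, along the tool's axes at that moment; what a row does not reach only later rows make up. A row lasts 1/8 s, in which the tool goes at most 62.5 mm and 10.7 degrees, less where a joint would pass 70% of its speed; a pose out of reach is approached as far as the arm can. A call with a gripper value outside its range is refused whole. The fingers move at their own pace and stop on an object; "force" is the grip in N (left out, the last holds). Time passes only in rows, so rows that repeat a pose let the fingers close. It gives the time, the measured TCP pose, the force and the opening at its end, in the units of the state.
- get_state(): the state, without advancing time (a new reading comes with each control period).
- imaging.read_camera(name): name is "scene" or "top" or "wrist"; returns the picture (480x640x3 uint8, red, green, blue); there is no depth.
- imaging.camera_info(name): a dict with "fx", "fy", "cx", "cy" (pixels), "k1" (the pictures are not rectified: a ray, as slopes to the right and down, at radius r is drawn at 1 + k1 r^2 times it, then the intrinsics apply), "world_to_cam" (4x4, takes a point from world to camera coordinates). Camera axes: x right, y down, z forward; pixel columns grow to the right and rows downward; lengths in m; the calibration is good to about 2 mm. A picture is of the moment at which its call begins: read the wrist's pose just before it. camera_info takes no time and is no camera call; for the wrist camera it gives the pose at the moment of the call.
- env.hand_in(): hands the job in, once; it reports no verdict.
Trained networks look in the newest picture that a camera, given by its name, has taken for a name from the list of things; names that differ only in an ending like _2 or _b are one class to them, and where a whole thing is asked for, a point or a joint stands for the part that bears it (a point fixed in the world has none). Each returns a list of dicts, best first, with "conf" (0 to 1); they miss things now and then, are a little off and sometimes report something else, mostly with a low value. They report only what shows in the picture. A call takes as long as a camera call.
- spotter.spot_in(camera, query): "extent" ([left, top, right, bottom] in pixels, round what is visible of it).
The state is a dict: "clock": time; "joint_pos": joint angles; "qvel": joint speeds; "tau": joint torques, N m; "tcp_pos": TCP position; "orientation": TCP orientation; "wrist_force": force on the tool from outside, world axes, zero at the start; "ft_torque": the same for the moment, N m; "finger_gap": finger opening in m.
Only numpy, scipy, OpenCV 4.12 (cv2) and the standard library are available. Lean on these libraries where they do the work, as an engineer would, in place of code of your own. Each camera call takes 0.05 s, during which the arm holds its last target. There are 200 camera calls.

## Working session

There is one attempt and no reset: what is moved stays moved. The work goes in short steps, Python scripts to look and compute and a tool call to move; the robot and the scene stay as the last step left them, time stands still between calls to the robot, and variables do not carry over. Pictures are saved under pics/ and viewed, about 8 in all and at most 12, crops included, and the job is handed in when it is done.

Besides the shell and the picture viewer there is one more tool, called after ">>>" in YAML: its name, and indented under it one key for each argument. play_rows: Moves the arm, as the interface text tells. Its arguments: {"type":"object","properties":{"moves":{"type":"array"},"force":{"type":"number"}},"required":["moves"]}

```bash
mkdir -p pics; ls
cat > h.py <<'E'
import numpy as np, cv2
from workcell import get_state, imaging, env, spotter
def ray(cam,uv,info=None):
    i=info or imaging.camera_info(cam)
    d=np.array([(uv[0]-i["cx"])/i["fx"],(uv[1]-i["cy"])/i["fy"]])
    s=d.copy()
    for _ in range(20): s=d/(1+i["k1"]*(s@s))
    T=np.array(i["world_to_cam"]);R=T[:3,:3]
    return -R.T@T[:3,3], R.T@np.array([s[0],s[1],1])
def atz(cam,uv,z,info=None):
    o,d=ray(cam,uv,info); return o+d*(z-o[2])/d[2]
def proj(cam,P,info=None):
    i=info or imaging.camera_info(cam)
    P=np.atleast_2d(P);T=np.array(i["world_to_cam"]);c=P@T[:3,:3].T+T[:3,3]
    s=c[:,:2]/c[:,2:];s=s*(1+i["k1"]*(s**2).sum(1,keepdims=True))
    return s*[i["fx"],i["fy"]]+[i["cx"],i["cy"]]
def save(n,im): cv2.imwrite("pics/"+n,im[:,:,::-1])
E
python3 - <<'E'
from h import *
for c in["scene","top"]:
    save(c+"0.png",imaging.read_camera(c))
    o,d=ray(c,(320,240));print(c,o.round(3),atz(c,(320,240),0).round(3),imaging.camera_info(c)["fx"])
    for q in["dispenser","trigger","cup_small","cup_middle","cup_large","tablet"]:
        for r in spotter.spot_in(c,q)[:3]: print(q,np.round(r["conf"],2),np.round(r["extent"]))
print(get_state())
E
```

```text
pics
scene [0.207 0.555 0.864] [ 0.669 -0.069  0.   ] 492.3770373666942
dispenser 0.69 [242. 242. 328. 332.]
trigger 0.79 [271. 279. 300. 334.]
cup_small 0.96 [367. 234. 428. 269.]
cup_small 0.66 [376. 200. 453. 245.]
cup_middle 0.66 [346. 256. 414. 299.]
cup_large 0.6 [378. 201. 453. 243.]
top [0.534 0.039 1.062] [0.642 0.047 0.   ] 606.5566120932609
dispenser 0.98 [186. 225. 317. 305.]
trigger 0.94 [199. 275. 268. 298.]
cup_small 0.88 [402. 281. 428. 376.]
cup_middle 0.71 [346. 280. 384. 380.]
cup_middle 0.37 [198. 272. 267. 301.]
cup_large 0.98 [451. 272. 495. 382.]
cup_large 0.64 [186. 223. 315. 303.]
cup_large 0.26 [349. 279. 384. 377.]
tablet 0.45 [282. 282. 295. 300.]
{'clock': 0.7, 'joint_pos': array([ 1.19538957e+00,  3.13161204e-01,  4.61134407e-02,  1.30359788e+00,
       -6.86328629e-06,  1.43120097e+00]), 'qvel': array([ 0.00091083,  0.00091287,  0.0005368 , -0.00084969,  0.00162023,
        0.00019766]), 'tau': array([-1.83960647e-04, -4.80285287e+01,  2.98750502e+01, -3.99116270e-04,
       -4.46980300e-05, -1.80054320e-05]), 'tcp_pos': array([0.13436498, 0.55912995, 0.23135078]), 'orientation': array([2.25054702e-05, 1.17632706e-01, 9.93057169e-01, 7.19840665e-05]), 'wrist_force': array([0.42659057, 0.01564125, 0.48261723]), 'ft_torque': array([ 0.0155018 , -0.00794487, -0.0190466 ]), 'finger_gap': 0.08538302573677092}
```

Run:
```python
from h import *
a=cv2.imread("pics/top0.png");cv2.imwrite("pics/topc.png",cv2.resize(a[180:420,150:550],(800,480),interpolation=cv2.INTER_CUBIC))
```

```text
(no output)
```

View pics/topc.png

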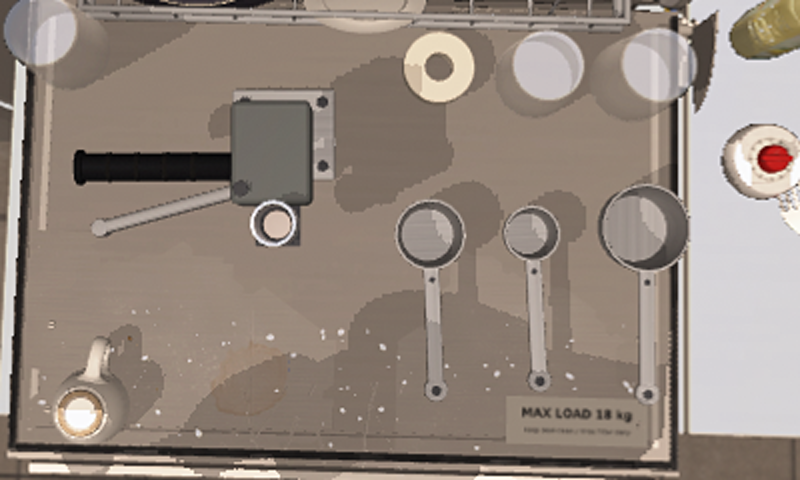

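View pics/scene0.png

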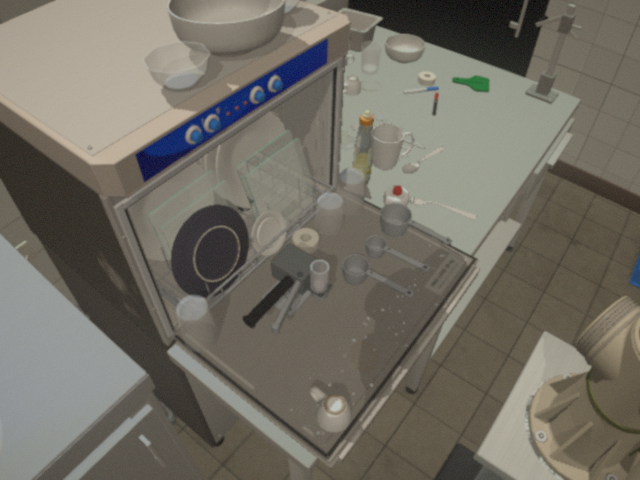

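The top view shows the middle cup, which is the left one, with its rim at about (365.5, 297) and its handle end at (368, 374). The spout tube top is at (287, 291) and the grip end at (190, 263). The scene view agrees, and the path between cup and dispenser is free.

Run:
```python
from h import *
f=lambda x,y,z:atz("top",(150+x/2-.25,180+y/2-.25),z).round(4)
print("cupM rim",f(431.5,234,.042),"handle",f(435,391,.041), f(432,280,.041))
print("cupS",f(531,233,.034),f(540,381,.033));print("cupL",f(644,227,.051),f(647,394,.05))
print("tube top",f(274,223,.153),"grip",f(80,167,.115),f(228,167,.115),"grip edges",f(150,151,.115),f(150,184,.115))
print("trig end",f(99,228,.115),f(220,193,.115),"head corners z.135",f(236,103,.135),f(312,103,.135),f(312,203,.135),f(233,203,.135))
i=imaging.camera_info("wrist");T=np.linalg.inv(i["world_to_cam"]);print(T.round(3),i["fx"])
```

```text
cupM rim [ 0.5445 -0.0316  0.042 ] handle [ 0.4153 -0.0371  0.041 ] [ 0.5063 -0.0328  0.041 ]
cupS [ 0.5477 -0.1159  0.034 ] [ 0.425  -0.1249  0.033 ]
cupL [ 0.5549 -0.2068  0.051 ] [ 0.4188 -0.2097  0.05  ]
tube top [0.5484 0.0938 0.153 ] grip [0.5887 0.249  0.115 ] [0.5917 0.1334 0.115 ] grip edges [0.6026 0.1949 0.115 ] [0.5768 0.1938 0.115 ]
trig end [0.5416 0.232  0.115 ] [0.5712 0.1389 0.115 ] head corners z.135 [0.6399 0.127  0.135 ] [0.6414 0.0686 0.135 ] [0.5646 0.0664 0.135 ] [0.5631 0.1266 0.135 ]
[[ 0.234  0.933  0.274  0.065]
 [ 0.972 -0.224 -0.065  0.575]
 [ 0.     0.282 -0.96   0.374]
 [ 0.     0.     0.     1.   ]] 342.7900657345124
```

>>> play_rows:
  moves:
    - {"claw": 8.5,"delta_pos": [-30.7,-14.1,0],"twist": 0}
    - {"claw": 8.5,"delta_pos": [-30.7,-14.1,0],"twist": 0}
    - {"claw": 8.5,"delta_pos": [-30.7,-14.1,0],"twist": 0}
    - {"claw": 8.5,"delta_pos": [-30.7,-14.1,0],"twist": 0}
    - {"claw": 8.5,"delta_pos": [-30.7,-14.1,0],"twist": 0}
    - {"claw": 8.5,"delta_pos": [-44.6,-50.5,0],"twist": -16}
    - {"claw": 8.5,"delta_pos": [-44.6,-50.5,0],"twist": -16}
    - {"claw": 8.5,"delta_pos": [-44.6,-50.5,0],"twist": -16}
    - {"claw": 8.5,"delta_pos": [-44.6,-50.5,8],"twist": -16}
    - {"claw": 8.5,"delta_pos": [-44.6,-50.5,8],"twist": -16}
    - {"claw": 8.5,"delta_pos": [-44.6,-50.5,8],"twist": -16}
    - {"claw": 8.5,"delta_pos": [-44.6,-50.5,8],"twist": -16}
  force: 60

```text
clock: 2.2
tcp_pos: [0.4502, -0.0383, 0.1509]
orientation: [0.0, -0.021, 1.0, -0.0]
wrist_force: [0.6, 0.6, 0.4]
finger_gap: 0.0851
```

Run:
```python
from h import *
s=get_state();print(s["tcp_pos"],s["orientation"])
i=imaging.camera_info("wrist");im=imaging.read_camera("wrist")
for q in["cup_middle","tablet"]:
    for r in spotter.spot_in("wrist",q)[:3]: print(q,np.round(r["conf"],2),np.round(r["extent"]))
np.save("wi.npy",i,allow_pickle=True)
c=np.array([.5445,-.0316]);u=np.array([.999,.043])
for p in[[*c,.042],[*(c-.138*u),.041],[*(c-.095*u),.041],[.45,-.036,.041]]:
    uv=proj("wrist",p,i)[0];print(uv.round(1))
    im=im.copy();cv2.circle(im,tuple(int(round(x)) for x in uv),3,(255,0,0),1)
save("w1.png",im)
```

```text
[ 0.45016753 -0.03829442  0.1508717 ] [ 4.30971543e-04 -2.11617043e-02  9.99775971e-01 -5.90454939e-05]
cup_middle 0.89 [283. 178. 356. 380.]
[317.7 346. ]
[318.2 180. ]
[318.  236.8]
[317.6 237.3]
```

View pics/w1.png

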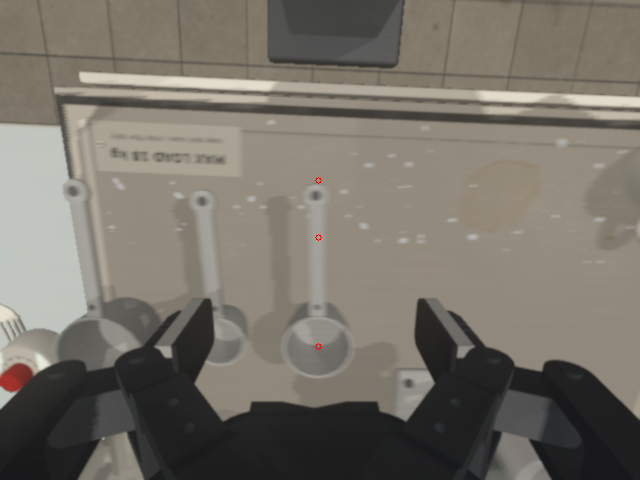

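The wrist view shows the middle cup's rim centred at about (319.5, 342) and its handle running up to (316, 180), within about 3 px of the predictions.

Run:
```python
from h import *
i=np.load("wi.npy",allow_pickle=True).item()
for uv,z in[((319.5,342),.042),((316,195),.041),((317,237),.041),((319.5,380),.042),((319.5,303),.042)]: print(atz("wrist",uv,z,i).round(4))
```

```text
[ 0.5406 -0.0303  0.042 ]
[ 0.4176 -0.0386  0.041 ]
[ 0.4498 -0.0364  0.041 ]
[ 0.5782 -0.0285  0.042 ]
[ 0.5048 -0.032   0.042 ]
```

>>> play_rows:
  moves:
    - {"claw": 5,"delta_pos": [0,0.2,5],"twist": 0}
    - {"claw": 5,"delta_pos": [0,0.2,10],"twist": 0}
    - {"claw": 5,"delta_pos": [0,0.2,13.2],"twist": 0}
    - {"claw": 5,"delta_pos": [0,0.2,13.2],"twist": 0}
    - {"claw": 0,"delta_pos": [0,0.2,13.2],"twist": 0}
    - {"claw": 0,"delta_pos": [0,0.2,13.2],"twist": 0}
    - {"claw": 0,"delta_pos": [0,0.2,13.2],"twist": 0}
    - {"claw": 0,"delta_pos": [0,0.2,13.2],"twist": 0}
    - {"claw": 0,"delta_pos": [0,0.2,13.2],"twist": 0}
    - {"claw": 0,"delta_pos": [0,0.2,13.2],"twist": 0}
  force: 70

```text
clock: 3.6
tcp_pos: [0.4508, -0.0342, 0.0197]
orientation: [0.001, -0.022, 1.0, -0.0]
wrist_force: [2.9, 1.4, 1.9]
finger_gap: 0.0111
```

>>> play_rows:
  moves:
    - {"claw": 0,"delta_pos": [0,0,-0.4],"twist": 0}
    - {"claw": 0,"delta_pos": [0,0,-0.8],"twist": 0}
    - {"claw": 0,"delta_pos": [0,0,-1.2],"twist": 0}
    - {"claw": 0,"delta_pos": [0,0,-1.2],"twist": 0}

```text
clock: 4.1
tcp_pos: [0.4499, -0.0342, 0.0315]
orientation: [0.0, -0.022, 1.0, -0.0]
wrist_force: [-0.6, -0.5, -1.1]
finger_gap: 0.0111
```

Run:
```python
from h import *
a=imaging.read_camera("wrist");b=imaging.read_camera("scene")
s=get_state();print(s["tcp_pos"],s["finger_gap"],s["wrist_force"])
save("l1.png",np.hstack([cv2.resize(a,(400,300)),cv2.resize(b[190:340,230:430],(400,300))]))
```

```text
[ 0.44978183 -0.03407751  0.03123772] 0.010796115197837795 [ 0.02890491 -0.62947004 -0.69636808]
```

View pics/l1.png

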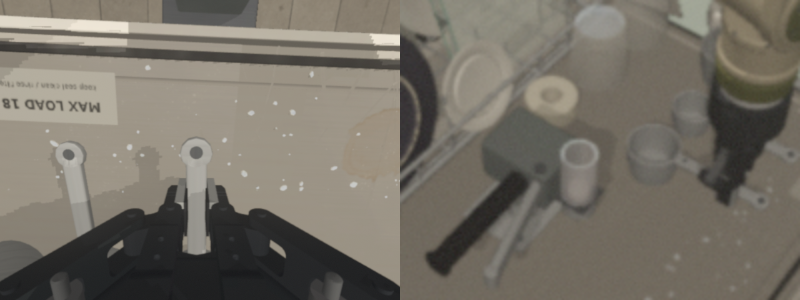

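The handle is held between the pads, and the cup is lifted and looks level. The spout tube is at about (578, 175) in the right half, with a clear way to it.

>>> play_rows:
  moves:
    - {"claw": 0,"delta_pos": [-0.1,1.5,0],"twist": 0}
    - {"claw": 0,"delta_pos": [-0.3,4,0],"twist": 0}
    - {"claw": 0,"delta_pos": [-0.5,7,0],"twist": 0}
    - {"claw": 0,"delta_pos": [-0.7,10,0],"twist": 0}
    - {"claw": 0,"delta_pos": [-0.8,11.8,0],"twist": 0}
    - {"claw": 0,"delta_pos": [-0.9,12.5,0],"twist": 0}
    - {"claw": 0,"delta_pos": [-0.9,12.5,0],"twist": 0}

```text
clock: 5.08
tcp_pos: [0.4534, 0.0917, 0.0312]
orientation: [-0.0, -0.022, 1.0, -0.0]
wrist_force: [-0.8, 0.1, -0.0]
finger_gap: 0.0111
```

Run:
```python
from h import *
a=imaging.read_camera("top");b=imaging.read_camera("scene")
s=get_state();print(s["tcp_pos"],s["finger_gap"],s["wrist_force"])
np.save("b.npy",b)
save("l2.png",np.hstack([cv2.resize(a[235:355,215:335],(400,400),interpolation=2),cv2.resize(b[230:330,260:360],(400,400),interpolation=2)]))
```

```text
[0.45342097 0.0909469  0.03122249] 0.010799503868810638 [-0.01995998 -0.00499619 -0.84285965]
```

View pics/l2.png

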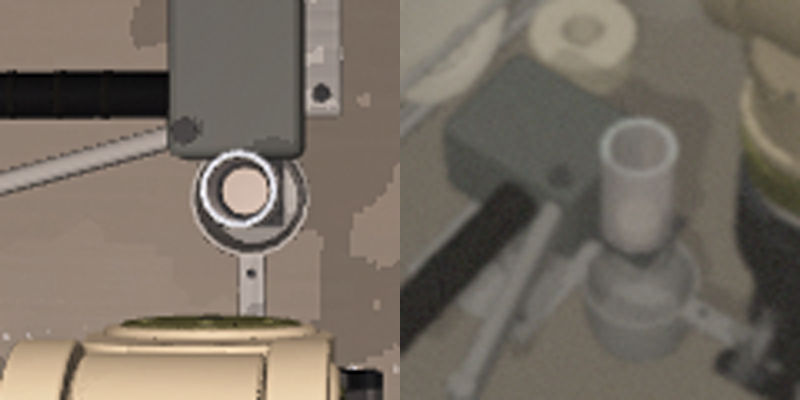

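The top crop shows the cup rim centred at about (251, 199) behind the tube top at (240, 188). I'll convert these to world coordinates and check against the scene camera.

Run:
```python
from h import *
f=lambda x,y,z:atz("top",(215+x*.3-.35,235+y*.3-.35),z).round(4)
print("cup",f(251,199,.054),"tube top",f(240,188,.153))
g=lambda x,y,z:atz("scene",(260+x*.25-.4,230+y*.25-.4),z).round(4)
print("scene tube top",g(639,148,.153)) # note right half offset
print("scene tube top",g(239,148,.153),"cup rim",g(241,275,.054))
print("proj rim centre if centred",((proj("scene",[.5484,.0938,.054])-[260,230])*4).round(0),((proj("scene",[.5484,.0938,.070])-[260,230])*4).round(0))
```

```text
cup [0.545  0.0943 0.054 ] tube top [0.5487 0.0939 0.153 ]
scene tube top [ 0.4012 -0.02    0.153 ]
scene tube top [0.5479 0.0951 0.153 ] cup rim [0.5448 0.0952 0.054 ]
proj rim centre if centred [[235. 268.]] [[236. 249.]]
```

>>> play_rows:
  moves:
    - {"claw": 0,"delta_pos": [-0.35,0,0.3],"twist": 0}
    - {"claw": 0,"delta_pos": [-0.35,0,0.7],"twist": 0}
    - {"claw": 0,"delta_pos": [-0.35,0,1.0],"twist": 0}
    - {"claw": 0,"delta_pos": [-0.35,0,1.15],"twist": 0}
    - {"claw": 0,"delta_pos": [-0.35,0,1.2],"twist": 0}
    - {"claw": 0,"delta_pos": [-0.35,0,1.2],"twist": 0}

```text
clock: 5.92
tcp_pos: [0.4561, 0.0911, 0.0195]
orientation: [-0.001, -0.022, 1.0, -0.0]
wrist_force: [-4.3, -0.7, 6.6]
finger_gap: 0.0112
```

>>> play_rows:
  moves:
    - {"claw": 2,"delta_pos": [0,0,0],"twist": 0}
    - {"claw": 4,"delta_pos": [0,0,0],"twist": 0}
    - {"claw": 4,"delta_pos": [0,0,0],"twist": 0}
    - {"claw": 4,"delta_pos": [0,0,-0.5],"twist": 0}
    - {"claw": 4,"delta_pos": [0,0,-2],"twist": 0}
    - {"claw": 4,"delta_pos": [0,0,-6],"twist": 0}
    - {"claw": 4,"delta_pos": [4,0,-12],"twist": 0}
    - {"claw": 7.5,"delta_pos": [4,0,-17],"twist": 0}
    - {"claw": 7.5,"delta_pos": [4,0,-20],"twist": 0}

```text
clock: 7.05
tcp_pos: [0.4175, 0.0897, 0.2229]
orientation: [0.002, -0.022, 1.0, 0.0]
wrist_force: [0.3, -0.7, -0.2]
finger_gap: 0.074
```

Run:
```python
from h import *
s=get_state();print(s["joint_pos"].round(3),s["tcp_pos"])
R=np.array
w,x,y,z=s["orientation"];from scipy.spatial.transform import Rotation as Q
M=Q.from_quat([x,y,z,w]).as_matrix()
o=np.array([.5484,.0942]);c,sn=np.cos(.026),np.sin(.026)
for d in[(.033,.096),(.039,.096)]:
    p=np.r_[o+np.array([[c,-sn],[sn,c]])@d,.23]; print(p.round(4),((p-s["tcp_pos"])@M*100).round(2))
```

```text
[ 0.023  0.026 -0.323  1.217  0.    -0.021] [0.41753017 0.08967918 0.22291099]
[0.5789 0.191  0.23  ] [-16.57   9.42  -0.63]
[0.5849 0.1912 0.23  ] [-17.17   9.41  -0.63]
```

>>> play_rows:
  moves:
    - {"claw": 8.5,"delta_pos": [0,0,-1],"twist": 20}
    - {"claw": 8.5,"delta_pos": [0,0,-1],"twist": 40}
    - {"claw": 8.5,"delta_pos": [-4,9.4,-1],"twist": 50}
    - {"claw": 8.5,"delta_pos": [-8,9.4,-1],"twist": 60}
    - {"claw": 8.5,"delta_pos": [-12,9.4,-1],"twist": 91}
    - {"claw": 8.5,"delta_pos": [-16.6,9.4,-1],"twist": 91}
    - {"claw": 8.5,"delta_pos": [-16.6,9.4,-1],"twist": 91}
    - {"claw": 8.5,"delta_pos": [-16.6,9.4,-1],"twist": 91}
    - {"claw": 8.5,"delta_pos": [-16.6,9.4,-1],"twist": 91}
    - {"claw": 8.5,"delta_pos": [-16.6,9.4,-1],"twist": 91}
    - {"claw": 8.5,"delta_pos": [-16.6,9.4,-1],"twist": 91}
  force: 40

```text
clock: 8.43
tcp_pos: [0.5788, 0.1907, 0.2294]
orientation: [0.0, 0.697, 0.717, 0.0]
wrist_force: [0.8, 0.4, 0.1]
finger_gap: 0.0852
```

Run:
```python
from h import *
s=get_state();print(s["tcp_pos"],s["orientation"].round(4),s["joint_pos"].round(2))
i=imaging.camera_info("wrist");a=imaging.read_camera("wrist").copy()
o=np.array([.5484,.0942]);c,sn=np.cos(.026),np.sin(.026);R=np.array([[c,-sn],[sn,c]])
for d in[(.045,.096,.126),(.0085,.0956,.126),(.034,.096,.126),(.056,.096,.115),(.045,.156,.115)]:
    uv=proj("wrist",[*(o+R@d[:2]),d[2]],i)[0];print(d,uv.round(0))
    if abs(uv).max()<2000: cv2.circle(a,tuple(int(round(x)) for x in uv),3,(255,0,0),1)
b=imaging.read_camera("top")
save("l3.png",np.hstack([cv2.resize(a,(400,300)),cv2.resize(b[195:345,180:380],(400,300))]))
```

```text
[0.57876691 0.19071338 0.22943404] [0.000e+00 6.972e-01 7.169e-01 1.000e-04] [0.19 0.38 0.14 1.33 0.   1.73]
(0.045, 0.096, 0.126) [329. 240.]
(0.0085, 0.0956, 0.126) [281. 240.]
(0.034, 0.096, 0.126) [315. 240.]
(0.056, 0.096, 0.115) [343. 236.]
(0.045, 0.156, 0.115) [330. 156.]
```

View pics/l3.png

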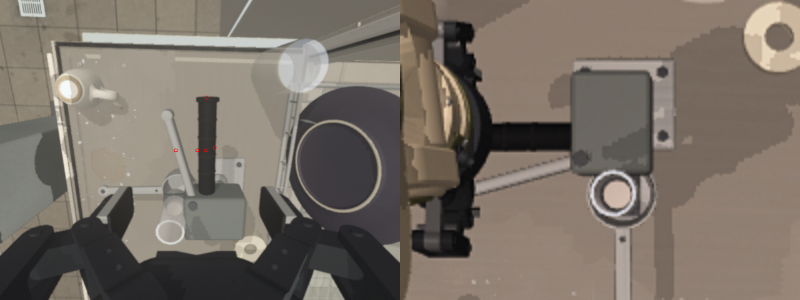

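The markers fall on the grip and trigger bar as expected, and the cup stands under the tube. Next I descend and squeeze.

>>> play_rows:
  moves:
    - {"claw": 8.5,"delta_pos": [0,0,5],"twist": 0}
    - {"claw": 8.5,"delta_pos": [0,0,10],"twist": 0}
    - {"claw": 8.5,"delta_pos": [0,0,12.5],"twist": 0}
    - {"claw": 8.5,"delta_pos": [0,0,13.5],"twist": 0}
    - {"claw": 8.5,"delta_pos": [0,0,13.5],"twist": 0}

```text
clock: 9.15
tcp_pos: [0.5788, 0.1907, 0.0944]
orientation: [-0.0, 0.698, 0.716, -0.0]
wrist_force: [0.1, -0.2, -0.1]
finger_gap: 0.0854
```

>>> play_rows:
  moves:
    - {"claw": 7,"delta_pos": [0,0.2,0],"twist": 0}
    - {"claw": 6,"delta_pos": [0,0.4,0],"twist": 0}
    - {"claw": 5,"delta_pos": [0,0.6,0],"twist": 0}
    - {"claw": 4.4,"delta_pos": [0,0.6,0],"twist": 0}
    - {"claw": 4.0,"delta_pos": [0,0.6,0],"twist": 0}
    - {"claw": 3.7,"delta_pos": [0,0.6,0],"twist": 0}
    - {"claw": 3.4,"delta_pos": [0,0.6,0],"twist": 0}
    - {"claw": 3.2,"delta_pos": [0,0.6,0],"twist": 0}
    - {"claw": 3.0,"delta_pos": [0,0.6,0],"twist": 0}
    - {"claw": 3.0,"delta_pos": [0,0.6,0],"twist": 0}
  force: 40

```text
clock: 10.4
tcp_pos: [0.5862, 0.1915, 0.0956]
orientation: [0.001, 0.698, 0.716, 0.002]
wrist_force: [-2.1, 2.7, 5.5]
finger_gap: 0.0325
```

Run:
```python
from h import *
s=get_state();print(s["tcp_pos"],s["finger_gap"],s["wrist_force"])
b=imaging.read_camera("top");a=imaging.read_camera("scene")
save("l4.png",np.hstack([cv2.resize(a[230:330,260:360],(400,400),interpolation=2),cv2.resize(b[220:340,220:340],(400,400),interpolation=2)]))
```

```text
[0.5861679  0.19149406 0.09557102] 0.032490126498741397 [-2.08504447  2.73728253  5.47891351]
```

View pics/l4.png

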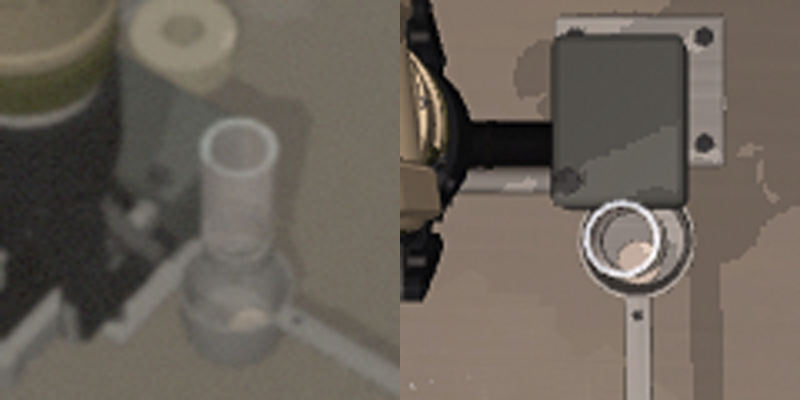

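The trigger lies parallel against the grip and the opening is 32.5 mm. The tablet is gone from the tube and shows inside the cup at about (250, 318) left and (640, 258) right. Now I release and retreat.

>>> play_rows:
  moves:
    - {"claw": 4,"delta_pos": [0,0,0],"twist": 0}
    - {"claw": 5,"delta_pos": [0,-0.3,0],"twist": 0}
    - {"claw": 6,"delta_pos": [0,-0.7,0],"twist": 0}
    - {"claw": 7.5,"delta_pos": [0,-0.7,0],"twist": 0}
    - {"claw": 8.5,"delta_pos": [0,-0.7,0],"twist": 0}
    - {"claw": 8.5,"delta_pos": [0,-0.7,0],"twist": 0}
    - {"claw": 8.5,"delta_pos": [0,-0.7,-3],"twist": 0}
    - {"claw": 8.5,"delta_pos": [0,-0.7,-9],"twist": 0}
    - {"claw": 8.5,"delta_pos": [0,-0.7,-15],"twist": 0}
    - {"claw": 8.5,"delta_pos": [5,-4,-17],"twist": 0}
    - {"claw": 8.5,"delta_pos": [8,-9,-17],"twist": 0}
    - {"claw": 8.5,"delta_pos": [8,-9,-17],"twist": 0}

```text
clock: 12.0
tcp_pos: [0.4898, 0.2705, 0.2654]
orientation: [-0.0, 0.696, 0.718, 0.0]
wrist_force: [0.4, 0.2, 0.5]
finger_gap: 0.0853
```

Run:
```python
from h import *
s=get_state();print(s["clock"],s["tcp_pos"],s["finger_gap"],s["wrist_force"])
b=imaging.read_camera("top");a=imaging.read_camera("scene")
for q in["cup","tablet","cup_middle","cup_small","cup_large"]:
    try:
        for r in spotter.spot_in("top",q)[:1]: print(q,np.round(r["conf"],2),np.round(r["extent"]))
    except Exception as e: print(e)
save("l5.png",np.hstack([cv2.resize(a[230:330,260:360],(360,360),interpolation=2),cv2.resize(b[190:395,170:420],(439,360),interpolation=2)]))
```

```text
12.0 [0.48984118 0.2704537  0.26542178] 0.08533305780586965 [0.39807811 0.19832306 0.45875221]
it knows: cup_large, cup_middle, cup_small, dispenser, grip_mid, tablet, trigger, trigger_pad, tumbler
tablet 0.58 [445. 195. 497. 240.]
cup_middle 0.85 [274. 286. 310. 375.]
cup_small 0.83 [402. 282. 426. 374.]
cup_large 0.94 [448. 271. 492. 382.]
```

View pics/l5.png

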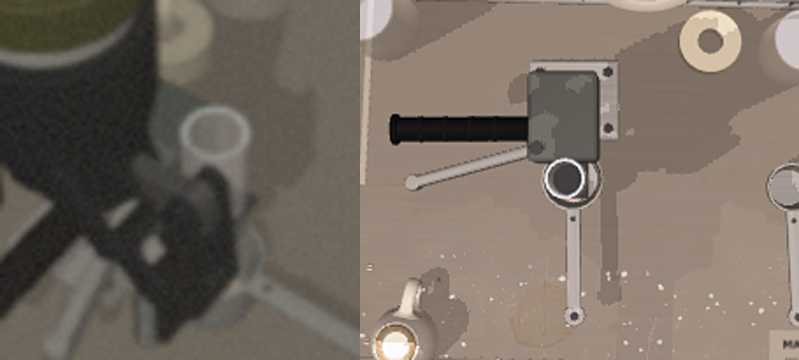

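The trigger has sprung back to its splayed position. The cup stands under the spout with its rim centred at about (572, 179). I'll check the centring once more before handing in.

Run:
```python
from h import *
print(atz("top",(290.5,291.7),.042).round(4),"target .5484 .0942")
env.hand_in()
```

```text
[0.5496 0.0942 0.042 ] target .5484 .0942
the job is handed in; nothing more can be done
```

The job is done and handed in, with the arm finished at 12.0 s of the 54 s allowed. I picked up the middle cup by its handle and stood it under the spout. Then I squeezed the trigger fully against the grip, released it, and drew the arm clear.

**Last checks**
- **Cup position:** the last top picture puts the cup centre about 1 mm from the spout axis.
- **Tablet:** while the trigger was squeezed, both cameras showed the tablet gone from the tube and lying in the cup. I could not see it again after the release: the tube's shutter had closed again and the gripper blocked the scene camera.
- **Trigger:** at the stop the fingers read 32.5 mm, against about 34 mm nominal. The pads read about 2 mm small on the cup handle too. The top picture shows the trigger sprung back.
- **Other things:** the networks find the small and large cups within about 3 pixels of where they started. I did not look at all three glasses at the end, but the arm never went near them.
- **Disagreement:** the final tablet report (0.58 confidence) was false, since it gave a box at the back right, where the glasses stand.

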